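Set the desk punch to a shallow stroke

TASK

Set the desk punch to its shallow stroke: slide the taller of the two C-shaped stop clips sideways, gap first, onto the guide rod under the raised lever until it is fully home and flat on the base, and let go of it. Then make a trial stroke: press the pedal down until the lever lands on the clip, hold it there firmly for about half a second without forcing it, and let the lever spring back up. Never press the lever deeper than that clip lets it go, and leave the shorter clip and the other things on the desk where they are.

Things in the scene. Friction and masses are not known exactly. Their poses are not given: they have to be found in the camera images.
- press: Desk punch, fixed; place and yaw vary. Origin: guide rod's axis at desk level; x away from the robot, y left, z up at yaw 0. Grey base plate 100 x 128 x 24 mm (x -55 to +45, y -88 to +40). Two hinge cheeks at y -84 to -56, x up to +-25, top at z = 66. The clip goes on from the -x side, moving along the punch's +x with its own x axis parallel to it.
- rod_foot (a point): Point on the guide rod's axis at the base plate's top, 24 mm above the desk. The upright steel rod is 10 mm in diameter and reaches 92 mm above the desk, with a 15 mm wide cap up to 98 mm. It passes through a slot in the lever.
- lever: Grey spring lever. Origin on the hinge axis, 70 mm to the punch's -y of the rod, 52 mm above the desk. It runs along its own +y, tilted up 0.28 rad at rest, 34 mm wide, 8 mm thick, slot 16 mm wide round the rod. Raised, its underside is 68 mm above the desk at the rod, 62 mm over the clip's right edge. Level when it lies on the tall clip; with no clip it sinks 0.17 rad farther.
- pedal (a point): Centre of the top of the pedal, a 46 x 40 mm black rubber pad, 150 mm from the hinge at the lever's free (+y) end. 101 mm above the desk when raised, 60 mm on the tall clip (shifts 6 mm to +y going down). The spring takes 3 N at the pedal to start, 8 N at the clip; there it stands rigid. Firm means about 15 N at the pedal (12 at least), over 45 N is forcing. It springs up by itself.
- clip_tall: Taller C-shaped stop clip, loose, black plastic, about 60 g: ring 40 mm outside, 20 mm bore, 24 mm high; gap 15 mm (flaring to 30 outside) towards its +x. Origin: bore centre at the underside. A stem 10 mm wide, 8 mm high runs to -x to the grip fin. Starts flat on the desk at the left, gap away from the robot. Fully home the rod touches the back of the bore, origin then 5 mm past the rod axis.
- clip_tall_fin (a point): Centre of the tall clip's upright grip fin, 69 mm to its -x and 23 mm above its underside. The fin is 10 mm thick (the clip's y), 22 mm long (x) and 46 mm high.
- clip_short: Shorter stop clip, same shape and axes but its ring is only 12 mm high (fin and stem the same). Not to be used; the two clips may lie in either of two places on the left, one nearer the robot.
- glue_stick: Bystander: white glue stick standing upright, 22 mm in diameter, 90 mm high; origin at its foot.
- coin_tin: Bystander: round grey tin, 64 mm in diameter, 21 mm high; origin at its underside.
- tape_roll: Bystander: roll of tape lying flat, 51 mm in diameter, 18 mm high; origin at its underside.
There are look-alikes about, which are no part of the job. Leave any white look-alike of the clip_tall alone.

How it is judged:
By the outcome, as a careful person would: the job done as asked, in the order asked, and still so for the second after the job is handed in, with the robot touching nothing.
It also fails if it takes over 72 s, if anything falls off the work surface, if the arm or the gripper's body presses on something with over 40 N, if the wrist force passes 120 N, or if a joint passes its speed limit or range.

ROBOT

A 6-joint arm with a two-finger parallel gripper is mounted at the origin on a cart in front of the work surface, level with it; the furniture and walls round the work are solid. World frame = base frame: x ahead of the robot, y to its left, z up, the work surface at z = 0. Lengths are in mm, angles in rad, forces in N, time in s.
With the tool pointing down it reaches from about 275 to 1000 mm from the base axis. Payload 8.4 kg.
Tool frame: the origin (TCP) lies on the centre line of the jaws, within the pads' length; the fingertips stand r.tip_reach ahead of it and the grasp point (between the pads) lies 11 mm behind it (r.tip_reach is the distance from the TCP to the fingertips, in mm); z points along the fingers, y is the line along which they close (so a half turn about z gives the same grasp; the last joint's range is limited). The gripper opens to 85 mm and grips with 20 to 120 N. Pads are 22 mm wide; open, the fingers measure 114 mm over their backs; the gripper's body (76 mm by 85 mm) begins 54 mm behind the grasp point. The pads swing forward as they close: fully open they stand 13 mm farther back than shut.
Start: joints at [-1.241, 0.353, 1.633, -0, 1.155, -0.002], TCP at [203.589, -590.914, 209.581] pointing down, gripper open.
Joint ranges: [-2.63, 2.63], [-0.92, 2.1], [0.06, 2.66], [-1.3, 4.44], [0, 2.69], [-3.02, 3.02]. Speed limits (rad/s): [2.22, 2.22, 2.79, 3.14, 3.14, 3.14].

INTERFACE

Orientations are given as [roll, pitch, yaw] about the fixed x, y, z axes, in that order (R = Rz(yaw) Ry(pitch) Rx(roll)).
In Python, from rig import r gives the robot as it stands.
- The arm moves only by the tool carry_out, never from a script. Its argument "targets" is a list of rows, each an object with "dp": the shift along the tool's x, y, z in mm, a list of three; "yaw": the turn about the tool's z in degrees. A call has 1 to 12 rows; each row is the pose to reach, as a shift and turn from the pose commanded when the call began, along the tool's axes at that moment; what a row does not reach only later rows make up. A row lasts 1/8 s, in which the tool goes at most 62.5 mm and 10.7 degrees, less where a joint would pass 70% of its speed; a pose out of reach is approached as far as the arm can. A call with a gripper value outside its range is refused whole. "fingers" is the opening, from -1 (shut) to 1 (fully open), so that 0 is half open, set as the call begins (left out, the last holds). The fingers move at their own pace and stop on an object; "grip_force" is the grip in N (left out, the last holds). Time passes only in rows, so rows that repeat a pose let the fingers close. It gives the time, the measured TCP pose, the force, the opening and the grip force at its end, in the units of the state.
- r.sense(): the state, without advancing time (a new reading comes with each control period).
- r.grab_frame(name): name is "scene" or "top"; returns the picture (480x640x3 uint8, red, green, blue); there is no depth.
- r.get_calibration(name): a dict with "fx", "fy", "cx", "cy" (pixels), "rvec" (rotation vector, rad) and "tvec" (3), from world to camera coordinates, as OpenCV has them. Camera axes: x right, y down, z forward; pixel columns grow to the right and rows downward; lengths in mm; the calibration is good to about 2 mm. A picture is of the moment at which its call begins. get_calibration takes no time and is no camera call.
- r.sign_off(): hands the job in; it is judged then, once.
The state is a dict: "clock": time; "qpos": joint angles; "qvel": joint speeds; "joint_efforts": joint torques, N m; "eef_pos": TCP position; "tcp_rot": TCP orientation; "contact_force": force on the tool from outside, world axes, zero at the start; "wrist_torque": the same for the moment, N m; "opening": opening from 0.0 (shut) to 1.0 (fully open); "grasp_force": force on a finger pad.
Only numpy, scipy, OpenCV 4.12 (cv2) and the standard library are available. Lean on these libraries where they do the work, as an engineer would, in place of code of your own. Each camera call takes 0.05 s, during which the arm holds its last target. There are 200 camera calls.

## Working session

There is one attempt and no reset: what is moved stays moved. The work goes in short steps, Python scripts to look and compute and a tool call to move; the robot and the scene stay as the last step left them, time stands still between calls to the robot, and variables do not carry over. Pictures are saved under pics/ and viewed, at most 14 in all, crops included, and the job is handed in when it is done.

Besides the shell and the picture viewer there is one more tool, called after ">>>" as name([rows], argument=value, ...), one row to a line, values as JSON. carry_out: Moves the arm, as the interface text tells. Its arguments: {"type":"object","properties":{"targets":{"type":"array","items":{"type":"object","properties":{"dp":{"type":"array","items":{"type":"number"}},"yaw":{"type":"number"}}}},"fingers":{"type":"number"},"grip_force":{"type":"number"}},"required":["targets"]}

```bash
mkdir -p pics; cat > h.py <<'E'
import numpy as np, cv2
from rig import r
def cal(n):
    c=r.get_calibration(n); K=np.array([[c['fx'],0,c['cx']],[0,c['fy'],c['cy']],[0,0,1.]])
    return K,np.array(c['rvec'],float),np.array(c['tvec'],float)
def ray(n,uv):
    K,rv,t=cal(n);R=cv2.Rodrigues(rv)[0]
    d=R.T@np.linalg.inv(K)@np.array([*uv,1.]);return -R.T@t,d/np.linalg.norm(d)
def onz(n,uv,z):
    o,d=ray(n,uv);return o+d*(z-o[2])/d[2]
def proj(n,p):
    K,rv,t=cal(n);return cv2.projectPoints(np.array(p,float).reshape(-1,1,3),rv,t,K,None)[0].reshape(-1,2)
def tri(a,b):
    o1,d1=ray('top',a);o2,d2=ray('scene',b)
    s=np.linalg.lstsq(np.stack([d1,-d2],1),o2-o1,rcond=None)[0]
    p,q=o1+s[0]*d1,o2+s[1]*d2;return (p+q)/2,np.linalg.norm(p-q)
def grab(n,f):
    im=cv2.cvtColor(np.asarray(r.grab_frame(n)),cv2.COLOR_RGB2BGR);cv2.imwrite(f'pics/{f}.png',im);return im
E
python3 - <<'E'
from h import *
s=r.sense();print(s,r.tip_reach)
for n in('top','scene'):
    grab(n,n+'0');o,d=ray(n,(320,240));print(n,o,d,r.get_calibration(n)['fx'])
E
```

```text
{'clock': 0.0, 'qpos': array([-1.24142471e+00,  3.53637111e-01,  1.63417739e+00, -2.68219138e-06,
        1.15520092e+00, -2.41278911e-03]), 'qvel': array([-5.26785579e-04,  5.67099817e-05,  1.10333575e-03,  1.11672528e-05,
       -1.20123842e-03, -9.96223632e-04]), 'joint_efforts': array([ 2.33097191e-03, -6.05244756e+01, -3.42066979e+01,  1.04087678e-04,
        9.26919834e-03, -9.97257018e-06]), 'eef_pos': array([ 203.40101771, -590.41317532,  208.85009538]), 'tcp_rot': array([-3.14016989e+00, -9.80497346e-07,  3.31785490e-01]), 'contact_force': array([-0.04074879, -0.76641084,  0.3091529 ]), 'wrist_torque': array([ 0.01207738, -0.02730595,  0.03040638]), 'grasp_force': 0.0, 'opening': 0.9977885816462166} 8.0
top [ 516.36512349  126.71511383 1086.11649512] [ 0.07351109  0.00112115 -0.99729377] 531.2333665495635
scene [164.76270785 738.41799973 537.53512602] [ 0.46789154 -0.69920532 -0.54054549] 498.5509029871499
```

View pics/top0.png

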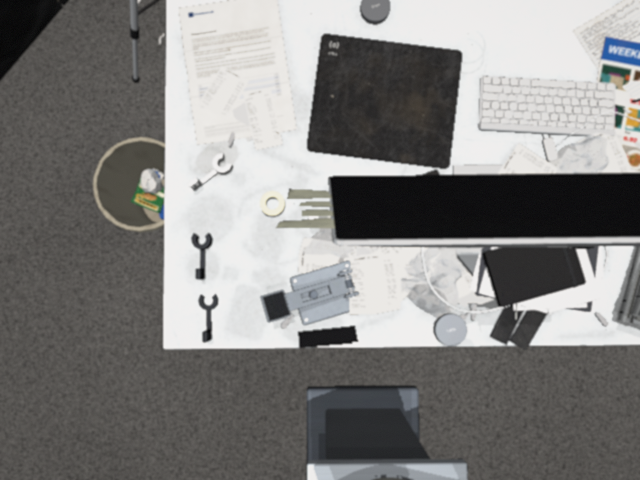

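View pics/scene0.png

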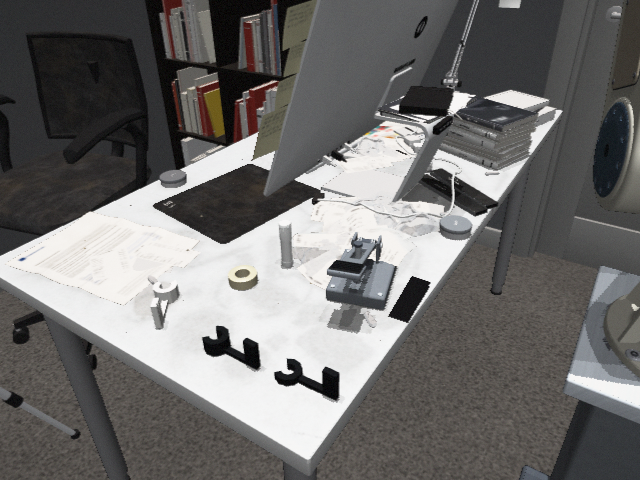

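The top view shows two black clips at about (202,257) and (208,318), a white look-alike at (215,170), and the punch at (315,294) with its pedal at (275,305). In the scene view the black clips are at (231,347) and (307,378), and the white one is at (165,295). The clip I want could be any of these three. The one at scene (231,347) / top (202,257) looks taller, so I'll check it in a crop.

```bash
python3 - <<'E'
from h import *
s=cv2.imread('pics/scene0.png');t=cv2.imread('pics/top0.png')
a=cv2.resize(s[315:405,190:350],(800,450),interpolation=cv2.INTER_CUBIC)
cv2.imwrite('pics/c1.png',a)
b=cv2.resize(t[225:350,180:370],(798,525),interpolation=cv2.INTER_CUBIC)
cv2.imwrite('pics/c2.png',b)
for n,im,(x0,y0,x1,y1) in(('top',t,(180,225,225,348)),('scene',s,(190,320,350,405))):
    g=im.max(2)[y0:y1,x0:x1]; k,l,st,c=cv2.connectedComponentsWithStats((g<90).astype('uint8'))
    for i in range(1,k):
        if st[i,4]>30:print(n,st[i]+[x0,y0,0,0,0],c[i]+[x0,y0])
E
```

```text
top [193 234  19  45 275] [201.65818182 253.67272727]
top [200 296  17  45 244] [207.57786885 317.8442623 ]
scene [ 203  326   57   44 1103] [232.17407072 348.16228468]
scene [ 275  359   64   42 1133] [310.51191527 379.54280671]
```

View pics/c1.png

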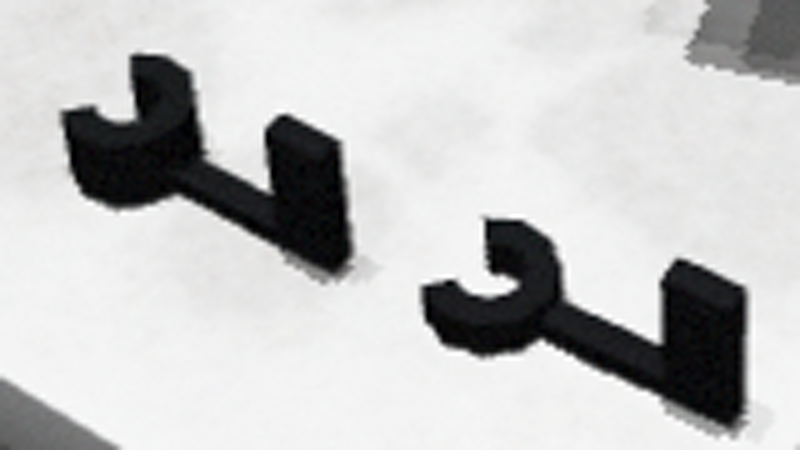

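View pics/c2.png

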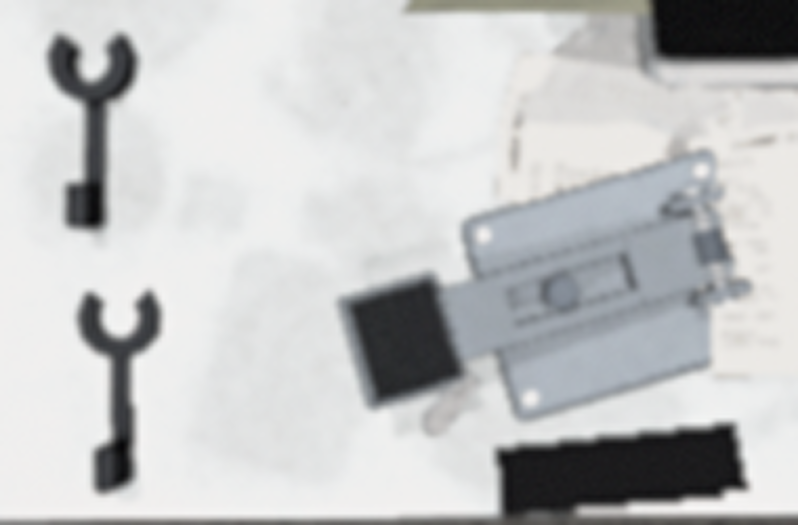

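Confirmed: the clip at scene (231,347) / top (202,257), on the far side, has the higher ring, so it's the tall one. The nearer one, at scene (307,378), has a low ring and is the short one. The top crop shows the rod cap at about (313.4,293.9) and the pedal at about (275,306).

```bash
python3 - <<'E'
from h import *
np.set_printoptions(precision=1,suppress=True)
T=lambda u,v:((u+.5)/4.2-.5+180,(v+.5)/4.2-.5+225)
S=lambda u,v:((u+.5)/5-.5+190,(v+.5)/5-.5+315)
f,e=tri(T(76,205),S(305,134));print('fin top tri',f,e)
ft=onz('top',T(76,205),46);rg=onz('top',T(91,61),24);d=rg-ft
print('fin top',ft,'scene',onz('scene',S(305,134),46),'ring',rg,'dist',np.hypot(*d[:2]),'yaw',np.degrees(np.arctan2(d[1],d[0])))
f2=onz('top',T(114,463),46);r2=onz('top',T(120,314),12);print('short',f2,r2)
C=[onz('top',T(*p),24) for p in((465,222),(705,150),(712,362),(518,418))]
print(np.array(C));print('left len',np.linalg.norm(C[0]-C[3]),'top len',np.linalg.norm(C[0]-C[1]),'bot',np.linalg.norm(C[2]-C[3]))
ex=C[0]-C[3];ey=C[0]-C[1];e2=C[3]-C[2]
print('yaws',np.degrees([np.arctan2(ex[1],ex[0]),np.arctan2(-ey[0],ey[1]),np.arctan2(-e2[0],e2[1])]))
cap=onz('top',T(562,291),98);ped=onz('top',T(402,341),101);d=ped-cap;print('cap',cap,'ped',ped,np.hypot(*d[:2]),'lever yaw',np.degrees(np.arctan2(-d[0],d[1])))
# base mask rect
t=cv2.imread('pics/top0.png').astype(int)
m=((t[...,0]-t[...,2]>8)&(t.max(2)>80)).astype('uint8');m[:, :255]=0;m[:,365:]=0;m[:255]=0;m[335:]=0
k,l,st,c=cv2.connectedComponentsWithStats(m);i=1+st[1:,4].argmax();print(st[i],c[i])
ys,xs=np.nonzero(l==i)
P=np.array([onz('top',(x,y),24)[:2] for x,y in zip(xs,ys)])
for a in (12,14,15,16,17,18,20):
    A=np.radians(a);u=(P-cap[:2])@[np.cos(A),np.sin(A)];v=(P-cap[:2])@[-np.sin(A),np.cos(A)]
    h=v<35;print(a,np.percentile(u[h],[.5,2,98,99.5]),np.percentile(v,[.5,2,98]))
E
```

```text
fin top tri [530.6 368.7  44.6] 1.7431905386881374
fin top [529.9 367.8  46. ] scene [530.4 370.2  46. ] ring [598.9 366.1  24. ] dist 68.94113731480168 yaw -1.4583340037228423
short [410.6 349.7  46. ] [478.  354.4  12. ]
[[520.3 187.9  24. ]
 [553.3  73.4  24. ]
 [453.   71.4  24. ]
 [427.6 163.5  24. ]]
left len 95.85803031388281 top len 119.16810115548225 bot 95.44855421099595
yaws [14.8 16.1 15.4]
cap [489.2 141.   98. ] ped [468.1 211.5 101. ] 73.54230732503974 lever yaw 16.66604960722969
[ 284  261   74   64 2806] [320.6 293. ]
12 [-54.  -51.4  42.8  45.4] [-79.5 -74.8  51.6]
14 [-53.6 -51.6  41.6  43.3] [-80.5 -75.1  51.7]
15 [-53.4 -51.7  41.2  42.5] [-80.6 -75.3  52. ]
16 [-53.5 -51.9  40.8  42. ] [-80.8 -75.4  52. ]
17 [-53.7 -52.   40.4  41.9] [-81.5 -75.6  52. ]
18 [-54.1 -52.2  40.   42. ] [-81.5 -75.7  52.1]
20 [-55.1 -52.6  39.6  42.8] [-82.6 -75.8  51.9]
```

>>> carry_out([
  {"dp": [31, -46, 0], "yaw": 2},
  {"dp": [63, -91, 0], "yaw": 4},
  {"dp": [94, -137, 0], "yaw": 6},
  {"dp": [125, -183, 0], "yaw": 8},
  {"dp": [157, -228, 0], "yaw": 10},
  {"dp": [188, -274, 0], "yaw": 12},
  {"dp": [219, -320, 0], "yaw": 14},
  {"dp": [251, -365, 0], "yaw": 16},
  {"dp": [282, -411, 0], "yaw": 18},
  {"dp": [313, -457, 0], "yaw": 20},
  {"dp": [345, -502, 0], "yaw": 20.5},
  {"dp": [376, -548, 0], "yaw": 20.5},
], fingers=0.2)

```text
clock: 1.6
eef_pos: [380.7, 51.6, 209.7]
tcp_rot: [3.142, -0.001, -0.026]
contact_force: [1.2, -0.3, 0.7]
opening: 0.599
grasp_force: 0.0
```

```bash
cat >> h.py <<'E'
def go(p,yaw=None):
    s=r.sense();e=s['eef_pos'];y=s['tcp_rot'][2];c,n=np.cos(y),np.sin(y);d=np.array(p)-e
    print('t',round(s['clock'],2),'at',e.round(1),'rot',np.degrees(s['tcp_rot']).round(2),'F',s['contact_force'].round(1),'open',round(s['opening'],3),'grip',round(s['grasp_force'],1))
    print('dp',np.round([d[0]*c+d[1]*n,d[0]*n-d[1]*c,-d[2]],1),'turn',None if yaw is None else round(np.degrees(y)-yaw,2))
E
python3 -c "
from h import *
go([530,368.5,100],-1.5)"
```

```text
t 1.6 at [380.7  51.6 209.7] rot [ 1.80e+02 -4.00e-02 -1.48e+00] F [ 1.2 -0.3  0.7] open 0.599 grip 0.0
dp [ 141.  -320.7  109.7] turn 0.02
```

>>> carry_out([
  {"dp": [24, -53, 0], "yaw": 0},
  {"dp": [47, -107, 0], "yaw": 0},
  {"dp": [71, -160, 0], "yaw": 0},
  {"dp": [94, -214, 0], "yaw": 0},
  {"dp": [118, -267, 0], "yaw": 0},
  {"dp": [141, -320.7, 0], "yaw": 0},
  {"dp": [141, -320.7, 55], "yaw": 0},
  {"dp": [141, -320.7, 110], "yaw": 0},
  {"dp": [141, -320.7, 125], "yaw": 0},
  {"dp": [141, -320.7, 125], "yaw": 0},
])

```text
clock: 2.85
eef_pos: [529.7, 366.4, 84.4]
tcp_rot: [3.141, 0.001, -0.026]
contact_force: [-0.1, -0.1, -0.2]
opening: 0.597
grasp_force: 0.0
```

```bash
python3 - <<'E'
from h import *
go([530,368.5,22],-1.5)
t=grab('top','t1')[220:300,160:260];s=grab('scene','s1')[230:390,160:320]
cv2.imwrite('pics/c3.png',np.hstack([cv2.resize(t,(400,320)),cv2.resize(s,(320,320))]))
E
```

```text
t 2.85 at [529.7 366.4  84.4] rot [ 1.7995e+02  6.0000e-02 -1.5000e+00] F [-0.1 -0.1 -0.2] open 0.597 grip 0.0
dp [ 0.2 -2.1 62.4] turn 0.0
```

View pics/c3.png

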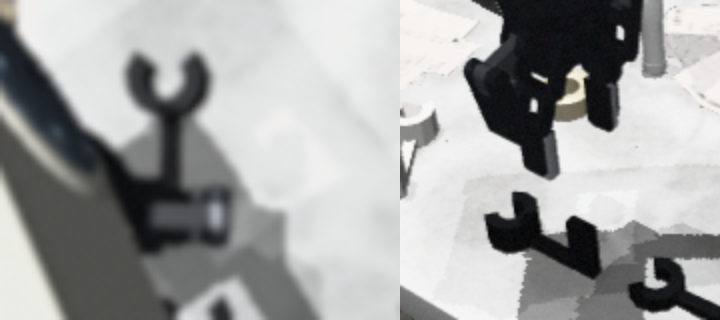

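The picture shows the open fingers either side of the tall clip's fin, with the fin near crop (583,245) in the scene half, and the short clip is clear of them. I'll descend and grip.

>>> carry_out([
  {"dp": [0, -2, 30], "yaw": 0},
  {"dp": [0, -2, 50], "yaw": 0},
  {"dp": [0, -2, 62], "yaw": 0},
  {"dp": [0, -2, 62], "yaw": 0},
])

```text
clock: 3.45
eef_pos: [529.7, 368.3, 22.2]
tcp_rot: [3.141, 0.001, -0.026]
contact_force: [-0.2, -1.2, -0.0]
opening: 0.602
grasp_force: 0.0
```

>>> carry_out([
  {"dp": [0, 0, 0], "yaw": 0},
  {"dp": [0, 0, 0], "yaw": 0},
  {"dp": [0, 0, 0], "yaw": 0},
  {"dp": [0, 0, 0], "yaw": 0},
  {"dp": [0, 0, 0], "yaw": 0},
  {"dp": [0, 0, 0], "yaw": 0},
], fingers=-1, grip_force=35)

```text
clock: 4.2
eef_pos: [530.4, 369.0, 23.3]
tcp_rot: [-3.141, -0.001, -0.026]
contact_force: [-0.6, 0.6, 5.9]
opening: 0.086
grasp_force: 34.9
```

>>> carry_out([
  {"dp": [0, 0, -10], "yaw": 0},
  {"dp": [0, 0, -30], "yaw": 0},
  {"dp": [0, 0, -70], "yaw": 0},
  {"dp": [0, 0, -110], "yaw": 0},
  {"dp": [0, 0, -137], "yaw": 0},
  {"dp": [-30, 53, -137], "yaw": -4},
  {"dp": [-61, 106, -137], "yaw": -8},
  {"dp": [-92, 160, -137], "yaw": -12},
  {"dp": [-123, 213, -137], "yaw": -16},
  {"dp": [-145, 252, -137], "yaw": -17.5},
  {"dp": [-153, 266, -137], "yaw": -17.5},
  {"dp": [-153, 266, -137], "yaw": -17.5},
])

```text
clock: 5.7
eef_pos: [370.5, 106.5, 160.5]
tcp_rot: [-3.141, -0.002, 0.278]
contact_force: [1.2, -0.8, 0.2]
opening: 0.081
grasp_force: 34.2
```

```bash
python3 - <<'E'
from h import *
go([369.6,106.8,62],16)
grab('top','t2');s=grab('scene','s2')
cv2.imwrite('pics/c4.png',cv2.resize(s[150:340,280:480],(800,600*760//760)[:1]+(600,)) if 0 else cv2.resize(s[180:330,290:490],(800,600)))
E
```

```text
t 5.7 at [370.5 106.5 160.5] rot [-1.7999e+02 -1.1000e-01  1.5900e+01] F [ 1.2 -0.8  0.2] open 0.081 grip 34.2
dp [-0.8 -0.5 98.5] turn -0.1
```

View pics/c4.png

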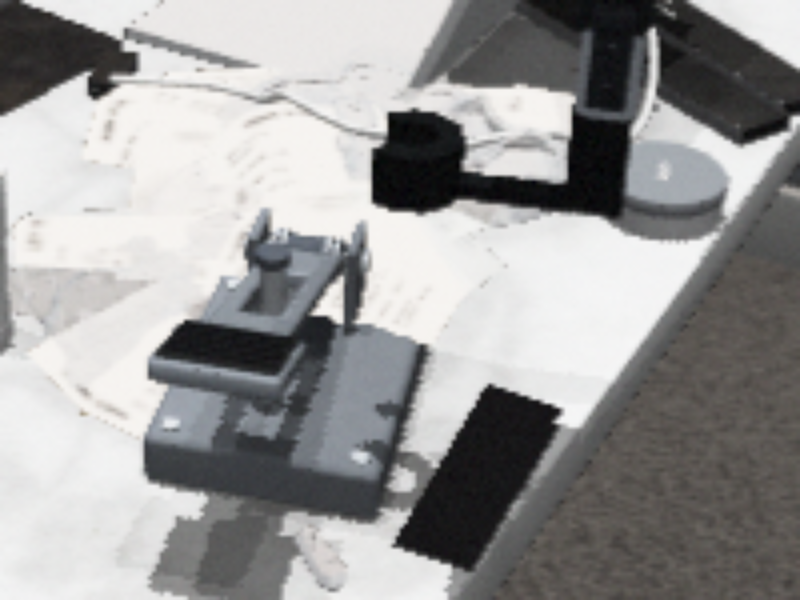

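The clip hangs level, with the fin at crop (600,170) and the ring at crop (418,160). The punch rod is at crop (272,260). Next I'll compare these with where the tool pose says they should be.

```bash
python3 - <<'E'
from h import *
np.set_printoptions(precision=1,suppress=True)
e=r.sense()['eef_pos'];A=np.radians(16);ex=np.array([np.cos(A),np.sin(A),0]);ey=np.array([-ex[1],ex[0],0])
b=e-[0,0,23.3]; o=b+69*ex
th=np.linspace(0,2*np.pi,60)
ring=np.array([o+20*(np.cos(t)*ex+np.sin(t)*ey)+[0,0,z] for t in th for z in(0,24) if np.cos(t)<.7])
q=(proj('scene',ring)-[290,180])*4+1.5;print('exp ring crop',q.min(0),q.max(0))
fin=np.array([b+x*ex+y*ey for x in(-11,11) for y in(-5,5)]);print('fin bottom crop',(proj('scene',fin)-[290,180])*4+1.5)
q=proj('top',ring);print('top exp',q.min(0),q.max(0))
t=cv2.imread('pics/t2.png')
cap=proj('top',[[488.8,141,98]]);print('cap',cap)
x0,y0=np.int32(q.min(0)-6);x1,y1=np.int32(q.max(0)+6)
g=t[y0:y1,x0:x1].max(2);print(x0,y0);print((g//10))
# rod cap & rod in scene: expected
print('rod cap crop',(proj('scene',[[488.8,141,98],[488.8,141,92]])-[290,180])*4+1.5)
E
```

```text
exp ring crop [372.  104.5] [469.7 210.9]
fin bottom crop [[624.7 206. ]
 [622.4 219.5]
 [566.  197.9]
 [563.  211.3]]
top exp [310. 314.] [333.1 336.4]
cap [[313.4 294.1]]
304 307
[[14 14 14 ... 17 17 17]
 [14 14 14 ... 17 17 17]
 [14 14 15 ... 17 17 17]
 ...
 [ 2  2  3 ...  2  2  2]
 [ 2  2  2 ...  2  3  2]
 [ 2  3  2 ...  2  2  2]]
rod cap crop [[277.3 248. ]
 [276.9 260.4]]
```

>>> carry_out([
  {"dp": [-1, 0, 40], "yaw": 0},
  {"dp": [-1, -0.5, 80], "yaw": 0},
  {"dp": [-1, -0.5, 105], "yaw": 0},
  {"dp": [-1, -0.5, 109], "yaw": 0},
  {"dp": [10, -0.5, 109], "yaw": 0},
  {"dp": [19, -0.5, 109], "yaw": 0},
  {"dp": [27, -0.5, 109], "yaw": 0},
  {"dp": [27, -0.5, 109], "yaw": 0},
])

```text
clock: 6.8
eef_pos: [397.1, 114.9, 51.1]
tcp_rot: [-3.142, -0.002, 0.279]
contact_force: [0.4, -0.9, -0.7]
opening: 0.082
grasp_force: 34.2
```

>>> carry_out([
  {"dp": [0, 0, 1], "yaw": 0},
  {"dp": [0, 0, 1.5], "yaw": 0},
  {"dp": [0, 0, 1.5], "yaw": 0},
])

```text
clock: 7.18
eef_pos: [395.6, 114.5, 49.0]
tcp_rot: [-3.142, 0.0, 0.279]
contact_force: [0.4, 0.4, -0.0]
opening: 0.089
grasp_force: 34.2
```

>>> carry_out([
  {"dp": [0, 0, 0.5], "yaw": 0},
  {"dp": [0, 0, 1], "yaw": 0},
  {"dp": [0, 0, 1], "yaw": 0},
])

```text
clock: 7.55
eef_pos: [395.8, 114.6, 48.0]
tcp_rot: [-3.142, 0.0, 0.279]
contact_force: [0.2, -0.5, -0.0]
opening: 0.084
grasp_force: 34.3
```

```bash
python3 - <<'E'
from h import *
go([427.3,123.3,48],16)
s=grab('scene','s3');cv2.imwrite('pics/c5.png',cv2.resize(s[210:310,310:440],(780,600)))
E
```

```text
t 7.55 at [395.8 114.6  48. ] rot [-1.800e+02  1.000e-02  1.601e+01] F [ 0.2 -0.5 -0. ] open 0.084 grip 34.3
dp [32.7  0.3  0. ] turn 0.01
```

View pics/c5.png

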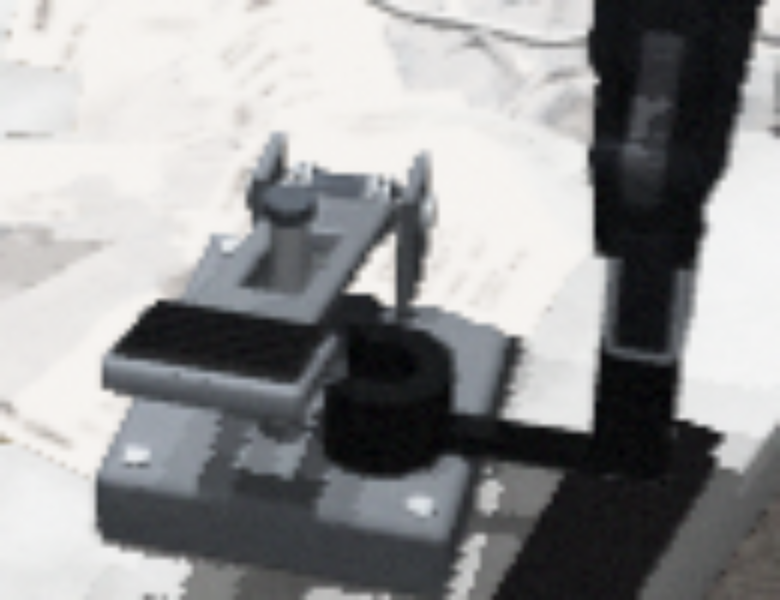

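The picture shows the ring at crop (390,400) sitting just above the base with its gap facing the rod. The fin at crop (635,420) is clear of the base. I'll slide it on now.

>>> carry_out([
  {"dp": [5, 0, 0], "yaw": 0},
  {"dp": [10, 0, 0], "yaw": 0},
  {"dp": [15, 0, 0], "yaw": 0},
  {"dp": [20, 0, 0], "yaw": 0},
  {"dp": [25, 0, 0], "yaw": 0},
  {"dp": [25, 0, 0], "yaw": 0},
])

```text
clock: 8.35
eef_pos: [420.4, 121.7, 48.1]
tcp_rot: [-3.142, -0.0, 0.279]
contact_force: [0.5, -0.4, -0.5]
opening: 0.084
grasp_force: 34.3
```

>>> carry_out([
  {"dp": [2, 0, 0], "yaw": 0},
  {"dp": [4, 0, 0], "yaw": 0},
  {"dp": [5, 0, 0], "yaw": 0},
  {"dp": [5, 0, 0], "yaw": 0},
])

```text
clock: 8.85
eef_pos: [424.8, 122.9, 48.1]
tcp_rot: [-3.142, -0.0, 0.279]
contact_force: [-0.4, -0.5, -0.6]
opening: 0.082
grasp_force: 34.3
```

No contact yet, so I'll creep forward until it touches.

>>> carry_out([
  {"dp": [1, 0, 0], "yaw": 0},
  {"dp": [2, 0, 0], "yaw": 0},
  {"dp": [3, 0, 0], "yaw": 0},
  {"dp": [3, 0, 0], "yaw": 0},
])

```text
clock: 9.35
eef_pos: [427.4, 123.6, 48.0]
tcp_rot: [-3.142, 0.001, 0.279]
contact_force: [-2.3, -0.1, -0.1]
opening: 0.087
grasp_force: 34.5
```

>>> carry_out([
  {"dp": [1, 0, 0], "yaw": 0},
  {"dp": [2, 0, 0], "yaw": 0},
  {"dp": [2, 0, 0], "yaw": 0},
])

```text
clock: 9.72
eef_pos: [427.3, 123.6, 47.6]
tcp_rot: [-3.142, 0.004, 0.279]
contact_force: [-6.7, -2.1, 4.0]
opening: 0.087
grasp_force: 35.5
```

It has come up against the rod at the expected place. Now I'll press it gently down flat.

>>> carry_out([
  {"dp": [0, 0, 0.5], "yaw": 0},
  {"dp": [0, 0, 1], "yaw": 0},
  {"dp": [0, 0, 1], "yaw": 0},
])

```text
clock: 10.1
eef_pos: [427.2, 123.7, 47.1]
tcp_rot: [-3.141, 0.004, 0.279]
contact_force: [-9.8, -2.3, 12.2]
opening: 0.085
grasp_force: 37.6
```

```bash
python3 - <<'E'
from h import *
go([427.3,123.3,47],16)
E
```

```text
t 10.1 at [427.2 123.7  47.1] rot [-179.99    0.26   16.  ] F [-9.8 -2.3 12.2] open 0.085 grip 37.6
dp [-0.   0.4  0.1] turn 0.0
```

>>> carry_out([
  {"dp": [0, 0, 0], "yaw": 0},
  {"dp": [0, 0, 0], "yaw": 0},
  {"dp": [0, 0, 0], "yaw": 0},
  {"dp": [0, 0, 0], "yaw": 0},
], fingers=-0.2)

```text
clock: 10.6
eef_pos: [429.7, 124.3, 47.1]
tcp_rot: [-3.142, -0.0, 0.279]
contact_force: [-0.1, 0.5, 0.0]
opening: 0.402
grasp_force: 0.0
```

>>> carry_out([
  {"dp": [-2, 0, -10], "yaw": 0},
  {"dp": [-2, 0, -30], "yaw": 0},
  {"dp": [-2, 0, -70], "yaw": 0},
  {"dp": [-2, 0, -110], "yaw": 0},
  {"dp": [-40, 0, -130], "yaw": 0},
  {"dp": [-80, 0, -130], "yaw": 0},
  {"dp": [-80, 0, -130], "yaw": 0},
])

```text
clock: 11.48
eef_pos: [350.2, 101.5, 177.5]
tcp_rot: [3.142, 0.0, 0.279]
contact_force: [0.7, 0.7, 0.1]
opening: 0.395
grasp_force: 0.0
```

```bash
python3 - <<'E'
from h import *
go([468,213,140],16)
s=grab('scene','s4');t=grab('top','t4')
cv2.imwrite('pics/c6.png',np.hstack([cv2.resize(s[215:305,320:420],(480,432)),cv2.resize(t[250:340,260:360],(320,288)).copy() if 0 else cv2.resize(t[255:345,255:320],(312,432))]))
E
```

```text
t 11.47 at [350.2 101.5 177.5] rot [1.800e+02 2.000e-02 1.601e+01] F [0.7 0.7 0.1] open 0.395 grip 0.0
dp [144.  -74.7  37.5] turn 0.01
```

View pics/c6.png

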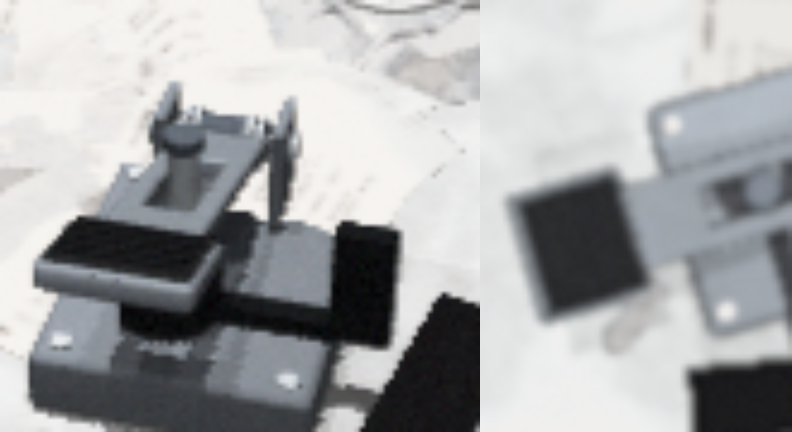

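The clip lies flat around the rod under the lever, with its fin at crop (368,285), and the pedal is raised. The short clip is untouched. Next I'll close the fingers and move over the pedal.

>>> carry_out([
  {"dp": [36, -18, 0], "yaw": 0},
  {"dp": [72, -37, 0], "yaw": 0},
  {"dp": [108, -55, 0], "yaw": 0},
  {"dp": [144, -73, 0], "yaw": 0},
  {"dp": [144, -73, 30], "yaw": 0},
  {"dp": [144, -73, 52], "yaw": 0},
  {"dp": [144, -73, 60], "yaw": 0},
  {"dp": [144, -73, 60], "yaw": 0},
], fingers=-1)

```text
clock: 12.58
eef_pos: [471.2, 212.2, 116.8]
tcp_rot: [3.141, 0.001, 0.279]
contact_force: [-0.1, -0.3, 0.3]
opening: -0.001
grasp_force: 0.0
```

```bash
python3 - <<'E'
from h import *
go([468,211.5,109],16)
print('fin top',onz('scene',(320+368/4.8,215+227/4.8),70),'exp 427.3,123.3')
E
```

```text
t 12.57 at [471.2 212.2 116.8] rot [1.7999e+02 4.0000e-02 1.6010e+01] F [-0.1 -0.3  0.3] open -0.001 grip 0.0
dp [-3.3 -0.2  7.8] turn 0.01
fin top [427.60701251 124.71632327  70.        ] exp 427.3,123.3
```

>>> carry_out([
  {"dp": [-3, 0, 4], "yaw": 0},
  {"dp": [-3, 0, 8], "yaw": 0},
  {"dp": [-3, -1, 14], "yaw": 0},
  {"dp": [-3, -2, 20], "yaw": 0},
  {"dp": [-3, -3, 26], "yaw": 0},
  {"dp": [-3, -4, 32], "yaw": 0},
  {"dp": [-3, -5, 38], "yaw": 0},
  {"dp": [-3, -5, 42], "yaw": 0},
  {"dp": [-3, -5, 44], "yaw": 0},
  {"dp": [-3, -5, 44], "yaw": 0},
])

```text
clock: 13.82
eef_pos: [466.8, 216.2, 73.2]
tcp_rot: [-3.141, -0.0, 0.279]
contact_force: [-1.3, 1.5, 3.7]
opening: -0.001
grasp_force: 1.7
```

>>> carry_out([
  {"dp": [0, 0, 1], "yaw": 0},
  {"dp": [0, -0.5, 2], "yaw": 0},
  {"dp": [0, -0.5, 2], "yaw": 0},
])

```text
clock: 14.2
eef_pos: [466.7, 216.5, 71.1]
tcp_rot: [3.141, -0.0, 0.279]
contact_force: [1.0, -0.1, 3.9]
opening: 0.003
grasp_force: 1.8
```

>>> carry_out([
  {"dp": [0, 0, 1], "yaw": 0},
  {"dp": [0, -0.5, 2], "yaw": 0},
  {"dp": [0, -0.5, 2], "yaw": 0},
])

```text
clock: 14.58
eef_pos: [466.5, 217.0, 69.1]
tcp_rot: [3.142, -0.0, 0.28]
contact_force: [1.2, 0.8, 4.1]
opening: 0.001
grasp_force: 1.9
```

```bash
python3 - <<'E'
from h import *
go([466.4,217.3,68],16)
s=grab('scene','s5');cv2.imwrite('pics/c7.png',cv2.resize(s[205:305,310:420],(660,600)))
E
```

```text
t 14.57 at [466.5 217.   69.1] rot [ 1.800e+02 -2.000e-02  1.602e+01] F [1.2 0.8 4.1] open 0.001 grip 1.9
dp [-0.1 -0.3  1.1] turn 0.02
```

View pics/c7.png

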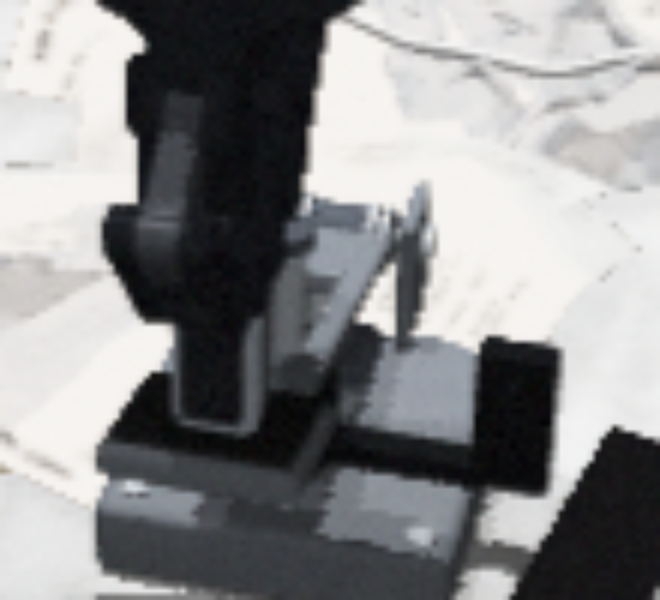

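The fingertips are on the pedal at crop (220,425). The lever is nearly down and the clip hasn't moved. I'll continue in small steps and watch the force.

>>> carry_out([
  {"dp": [0, 0, 0.5], "yaw": 0},
  {"dp": [0, 0, 1], "yaw": 0},
  {"dp": [0, 0, 1], "yaw": 0},
])

```text
clock: 15.0
eef_pos: [466.5, 217.2, 68.1]
tcp_rot: [-3.141, -0.0, 0.279]
contact_force: [1.5, 3.1, 5.1]
opening: -0.003
grasp_force: 2.0
```

>>> carry_out([
  {"dp": [0, 0, 0.5], "yaw": 0},
  {"dp": [0, 0, 1], "yaw": 0},
  {"dp": [0, 0, 1], "yaw": 0},
])

```text
clock: 15.38
eef_pos: [466.4, 217.0, 67.1]
tcp_rot: [-3.142, 0.0, 0.279]
contact_force: [2.1, 2.7, 4.8]
opening: -0.002
grasp_force: 2.1
```

>>> carry_out([
  {"dp": [0, 0, 0.5], "yaw": 0},
  {"dp": [0, 0, 1], "yaw": 0},
  {"dp": [0, 0, 1], "yaw": 0},
])

```text
clock: 15.75
eef_pos: [466.3, 217.0, 66.0]
tcp_rot: [3.142, 0.0, 0.279]
contact_force: [1.1, 1.9, 4.9]
opening: 0.003
grasp_force: 2.1
```

>>> carry_out([
  {"dp": [0, 0, 0.5], "yaw": 0},
  {"dp": [0, 0, 1], "yaw": 0},
  {"dp": [0, 0, 1], "yaw": 0},
])

```text
clock: 16.12
eef_pos: [466.3, 217.0, 65.1]
tcp_rot: [-3.142, 0.0, 0.279]
contact_force: [-0.2, 2.9, 4.4]
opening: -0.001
grasp_force: 2.2
```

```bash
python3 - <<'E'
from h import *
s=grab('scene','s6')
A=np.radians(16);ex=np.array([np.cos(A),np.sin(A),0]);ey=np.array([-ex[1],ex[0],0]);rod=np.array([488.8,141,0])
im=cv2.resize(s[205:305,310:420],(660,600))
for z,c,y0 in((60,(0,0,255),80),(54,(0,255,0),80)):
    P=[rod+a*ex+(y0+b)*ey+[0,0,z] for a,b in((-23,-20),(23,-20),(23,20),(-23,20))]
    q=((proj('scene',P)-[310,205])*6+2.5);cv2.polylines(im,[np.int32(q)],True,c,1)
cv2.imwrite('pics/c8.png',im)
E
```

```text
(no output)
```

View pics/c8.png

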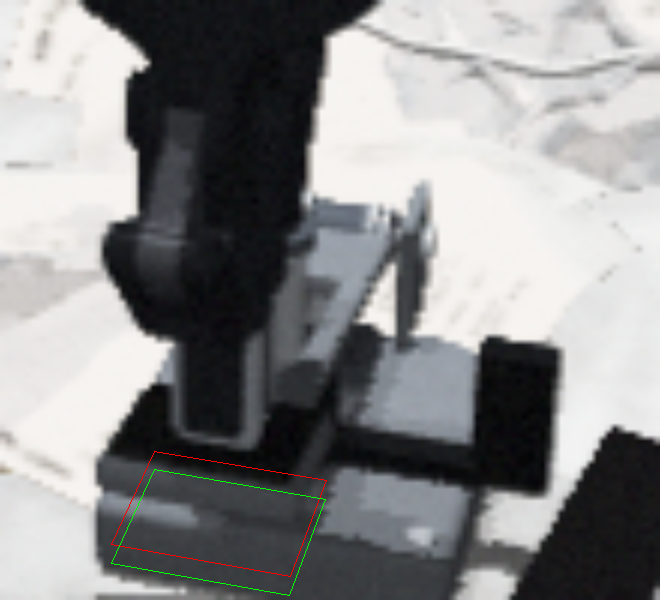

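```bash
python3 - <<'E'
from h import *
np.set_printoptions(precision=1,suppress=True)
A=np.radians(16);ey=np.array([-np.sin(A),np.cos(A),0]);rod=np.array([488.8,141,0])
print('raised exp (347,267):',proj('scene',[rod+74*ey+[0,0,101]]))
for z in(57,60,70,80,90):print(z,proj('scene',[rod+80*ey+[0,0,z]]),proj('scene',[rod+77*ey+[0,0,z]]))
e=r.sense()['eef_pos'];print(e,(e-rod)@ey);
for h in(8,0,-8,-16):print(h,proj('scene',[e-[0,0,h]]))
E
```

```text
raised exp (347,267): [[347.6 265.9]]
57 [[346.3 291.5]] [[346.8 290.3]]
60 [[346.3 290. ]] [[346.8 288.8]]
70 [[346.4 284.8]] [[346.9 283.6]]
80 [[346.4 279.5]] [[346.9 278.3]]
90 [[346.5 274.1]] [[347. 273.]]
[466.3 217.   65. ] 79.26623810655866
8 [[346.9 291.3]]
0 [[346.9 287.1]]
-8 [[347. 283.]]
-16 [[347.  278.7]]
```

The overlay shows the pedal top is actually near z≈86, not 60. The measured force of about 4.8 N fits the spring at that height. So the closed fingertips touch about 22 mm above where I assumed, and landing should come at TCP z≈38–40. I'll keep going down while watching the force.

>>> carry_out([
  {"dp": [0, 0, 2.5], "yaw": 0},
  {"dp": [0, 0, 5], "yaw": 0},
  {"dp": [0, 0, 7.5], "yaw": 0},
  {"dp": [0, 0, 10], "yaw": 0},
  {"dp": [0, 0, 10], "yaw": 0},
])

```text
clock: 16.8
eef_pos: [466.2, 217.0, 55.0]
tcp_rot: [-3.142, 0.0, 0.279]
contact_force: [-0.5, 2.4, 5.3]
opening: -0.0
grasp_force: 2.8
```

>>> carry_out([
  {"dp": [0, 0, 2], "yaw": 0},
  {"dp": [0, 0, 4], "yaw": 0},
  {"dp": [0, 0, 6], "yaw": 0},
  {"dp": [0, 0, 8], "yaw": 0},
  {"dp": [0, 0, 8], "yaw": 0},
])

```text
clock: 17.42
eef_pos: [466.1, 217.2, 47.1]
tcp_rot: [-3.141, 0.0, 0.279]
contact_force: [-1.3, 3.8, 7.0]
opening: -0.001
grasp_force: 3.3
```

```bash
python3 - <<'E'
from h import *
go([466.4,217.3,40],16)
s=grab('scene','s7');cv2.imwrite('pics/c9.png',cv2.resize(s[205:305,310:420],(660,600)))
E
```

```text
t 17.43 at [466.1 217.2  47.1] rot [-1.7998e+02  2.0000e-02  1.6000e+01] F [-1.3  3.8  7. ] open -0.001 grip 3.3
dp [0.3 0.  7.1] turn 0.0
```

View pics/c9.png

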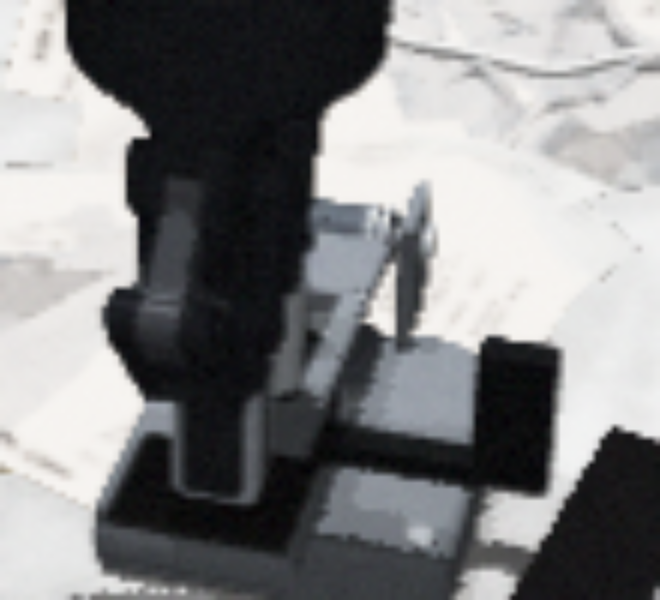

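The lever is now nearly level, with the pedal at crop (215,490) and the clip still in place. Now small steps to landing.

>>> carry_out([
  {"dp": [0, 0, 1.5], "yaw": 0},
  {"dp": [0, 0, 3], "yaw": 0},
  {"dp": [0, 0, 4], "yaw": 0},
  {"dp": [0, 0, 4], "yaw": 0},
])

```text
clock: 17.98
eef_pos: [466.1, 217.4, 43.2]
tcp_rot: [-3.141, 0.0, 0.279]
contact_force: [-1.8, 4.1, 6.7]
opening: 0.001
grasp_force: 3.5
```

>>> carry_out([
  {"dp": [0, 0, 1], "yaw": 0},
  {"dp": [0, 0, 2], "yaw": 0},
  {"dp": [0, 0, 2], "yaw": 0},
])

```text
clock: 18.35
eef_pos: [466.1, 217.5, 41.2]
tcp_rot: [-3.141, 0.0, 0.279]
contact_force: [-2.4, 5.9, 7.5]
opening: -0.001
grasp_force: 3.7
```

>>> carry_out([
  {"dp": [0, 0, 0.5], "yaw": 0},
  {"dp": [0, 0, 1], "yaw": 0},
  {"dp": [0, 0, 1], "yaw": 0},
])

```text
clock: 18.73
eef_pos: [466.1, 217.5, 40.2]
tcp_rot: [-3.141, 0.0, 0.279]
contact_force: [-2.2, 5.7, 7.7]
opening: 0.002
grasp_force: 3.8
```

>>> carry_out([
  {"dp": [0, 0, 0.5], "yaw": 0},
  {"dp": [0, 0, 1], "yaw": 0},
  {"dp": [0, 0, 1], "yaw": 0},
])

```text
clock: 19.1
eef_pos: [466.1, 217.5, 39.2]
tcp_rot: [-3.141, 0.0, 0.279]
contact_force: [-2.6, 6.7, 8.1]
opening: 0.0
grasp_force: 3.8
```

>>> carry_out([
  {"dp": [0, 0, 0.5], "yaw": 0},
  {"dp": [0, 0, 1], "yaw": 0},
  {"dp": [0, 0, 1], "yaw": 0},
])

```text
clock: 19.48
eef_pos: [466.1, 217.4, 38.3]
tcp_rot: [-3.141, 0.0, 0.279]
contact_force: [-2.2, 5.8, 9.5]
opening: 0.0
grasp_force: 4.6
```

>>> carry_out([
  {"dp": [0, 0, 0.5], "yaw": 0},
  {"dp": [0, 0, 1], "yaw": 0},
  {"dp": [0, 0, 1], "yaw": 0},
])

```text
clock: 19.85
eef_pos: [466.2, 217.5, 38.1]
tcp_rot: [-3.141, 0.0, 0.279]
contact_force: [-6.0, 3.4, 19.4]
opening: -0.003
grasp_force: 10.0
```

It has landed, at 19 N. I'll hold there for about half a second.

>>> carry_out([
  {"dp": [0, 0, 0], "yaw": 0},
  {"dp": [0, 0, 0], "yaw": 0},
  {"dp": [0, 0, 0], "yaw": 0},
  {"dp": [0, 0, 0], "yaw": 0},
])

```text
clock: 20.35
eef_pos: [466.2, 217.5, 38.1]
tcp_rot: [-3.141, -0.0, 0.279]
contact_force: [-5.4, 3.8, 20.5]
opening: -0.002
grasp_force: 10.0
```

>>> carry_out([
  {"dp": [0, 0, -2], "yaw": 0},
  {"dp": [0, 0, -10], "yaw": 0},
  {"dp": [0, 0, -22], "yaw": 0},
  {"dp": [0, 0, -36], "yaw": 0},
  {"dp": [0, 0, -50], "yaw": 0},
  {"dp": [0, 0, -80], "yaw": 0},
  {"dp": [0, 0, -110], "yaw": 0},
  {"dp": [-30, 0, -140], "yaw": 0},
  {"dp": [-70, 0, -140], "yaw": 0},
  {"dp": [-110, 0, -140], "yaw": 0},
  {"dp": [-110, 0, -140], "yaw": 0},
])

```text
clock: 21.72
eef_pos: [357.7, 185.8, 177.1]
tcp_rot: [-3.141, 0.002, 0.28]
contact_force: [-0.3, 0.5, -0.3]
opening: -0.002
grasp_force: 0.0
```

```bash
python3 - <<'E'
from h import *
go([400,200,180],16)
s=grab('scene','s8');cv2.imwrite('pics/c10.png',cv2.resize(s[200:410,140:440],(800,560)))
c=s[235:305,310:410];s4=cv2.imread('pics/s4.png')
g=lambda i:(i[:, :].max(2)<60)[255:292,385:408]
print('fin dark centroid before/after',[np.argwhere(g(i)).mean(0) for i in(s4,s)])
E
```

```text
t 21.73 at [357.7 185.8 177.1] rot [-1.7999e+02  1.1000e-01  1.6030e+01] F [-0.3  0.5 -0.3] open -0.002 grip 0.0
dp [44.6 -2.  -2.9] turn 0.03
fin dark centroid before/after [array([20.74278215, 10.0656168 ]), array([20.6957672 , 10.09259259])]
```

View pics/c10.png

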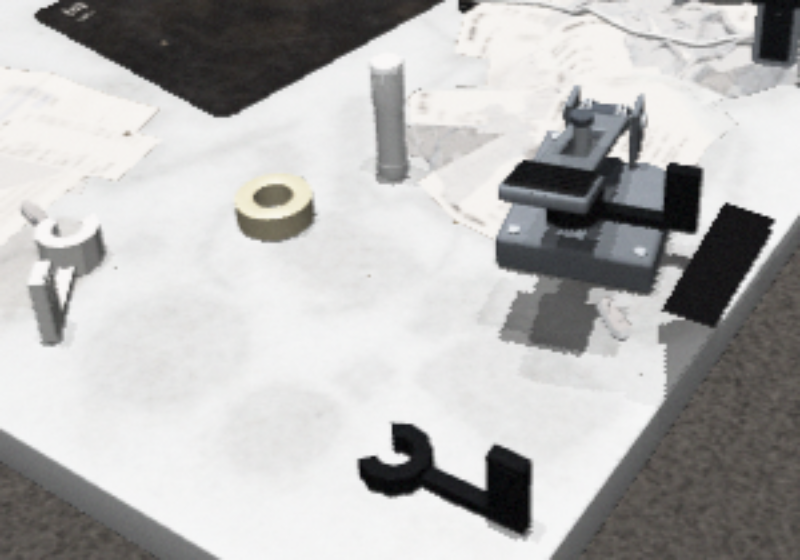

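The lever has sprung back up, and the tall clip is home, with its fin at crop (683,195). The short clip and the bystanders in view haven't moved. I'll hand the job in.

```bash
python3 -c "
from rig import r
print(r.sign_off())"
```

```text
the job is handed in; nothing more can be done
None
```

The tall clip is fully home on the guide rod and flat on the base; the trial stroke held at about 20 N for about half a second, the lever sprang back up, and the job was handed in at about 22 s.

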